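Shut the parts case, then lift the polished finial with the tongs

ROBOT

A 7-joint arm with a two-finger parallel gripper is mounted at the origin on the work surface. World frame = base frame: x ahead of the robot, y to its left, z up, the work surface at z = 0. Lengths are in m, angles in rad, forces in N, time in s.
With the tool pointing down it reaches from about 0.35 to 0.9 m from the base axis. Payload 7.2 kg.
Tool frame: the origin (TCP) lies at the very end of the fingers, on their centre line; the grasp point (between the pads) lies 19 mm behind it; x points along the fingers, z is the direction in which the jaws open and shut, and the axes are right-handed (so a half turn about x gives the same grasp; the last joint's range is limited). The gripper opens to 88 mm and grips with 3 to 60 N. Pads are 20 mm wide; open, the fingers measure 115 mm over their backs; the gripper's body (75 mm by 178 mm) begins 61 mm behind the grasp point.
Start: joints at [1.215, 0.411, -0.013, 1.596, 0.006, 1.134, -0.082], TCP at [0.177, -0.599, 0.19] pointing down, gripper open.
Joint ranges: [-2.95, 2.95], [-0.29, 1.99], [-1.47, 1.44], [0.14, 2.54], [-1.03, 4.17], [0.13, 1.85], [-2.86, 2.86]. Speed limits (rad/s): [2.39, 2.39, 3.01, 3.01, 3.14, 3.14, 3.14].

INTERFACE

Orientations are given as a unit quaternion [w, x, y, z].
In Python, from plant import bot gives the robot as it stands. The module is installed in compiled form; this text tells all that it offers.
- The arm moves only by the tool move_arm, never from a script. Its argument "moves" is a list of rows, each a list of 3 entries, a list of its own where there are three numbers: the closure, from 0 (fully open) to 1 (shut), then the shift along the tool's x, y, z normalised to -1 to 1, where 1 is 2.5 cm, then the turn, a rotation vector about the tool's x, y, z normalised to -1 to 1, where 1 is 0.12 rad. In form: [[gripper, [tx, ty, tz], [wx, wy, wz]], ...]. A call has 1 to 10 rows; each row shifts and turns the commanded pose from where the row before left it, along the tool's axes as they then stand; what a row does not reach is not made up. A row lasts 1/8 s, in which the tool goes at most 62.5 mm and 10.7 degrees, less where a joint would pass 70% of its speed; a pose out of reach is approached as far as the arm can. A call with a number of a shift or a turn outside -1 to 1 is refused whole. A call with a gripper value outside its range is refused whole. The fingers move at their own pace and stop on an object; "grip_force" is the grip in N (left out, the last holds). Time passes only in rows, so rows that do not move let the fingers close. It gives the time, the measured TCP pose, the force and the opening at its end, in the units of the state.
- bot.get_state(): the state, without advancing time (a new reading comes with each control period).
- bot.snapshot(name): name is "scene" or "top" or "wrist"; returns the picture (400x640x3 uint8, red, green, blue); there is no depth.
- bot.camera_info(name): a dict with "intrinsics" (3x3 intrinsics, pixels), "D" ([k1, k2, p1, p2, k3] as OpenCV has them; the pictures are not rectified), "R" (3x3) and "t" (3): a world point X has camera coordinates R X + t; the wrist camera has in their place "hand_eye" (4x4, takes a point from camera to tool coordinates, whose origin is the TCP and whose axes are the tool frame's). Camera axes: x right, y down, z forward; pixel columns grow to the right and rows downward; lengths in m; the calibration is good to about 2 mm. A picture is of the moment at which its call begins: read the wrist's pose just before it. camera_info takes no time and is no camera call.
- bot.job_done(): hands the job in, once; it reports no verdict.
The state is a dict: "clock": time; "joint_pos": joint angles; "joint_vel": joint speeds; "tau": joint torques, N m; "position": TCP position; "orientation": TCP orientation; "ft_force": force on the tool from outside, world axes, zero at the start; "torque": the same for the moment, N m; "gripper_width": finger opening in m.
Only numpy, scipy, OpenCV 4.12 (cv2) and the standard library are available. Lean on these libraries where they do the work, as an engineer would, in place of code of your own. Each camera call takes 0.05 s, during which the arm holds its last target. There are 200 camera calls.

TASK

First gently lower the lid of the wooden parts case until it is fully shut, so that no dust gets at the finished parts. Then take the spring tongs, squeeze them with the gripper so that their rubber jaws close on the polished brass finial standing on the little felt-topped stand, lift it at least 10 cm clear of the stand and finish while still holding it up there in the tongs. The gripper itself must never touch the finial, and the plaque, tin and rosette stay where they are.

Things in the scene. Friction and masses are not known exactly. Their poses are not given: they have to be found in the camera images.
- lid (a joint): Opening angle of the case's lid, rad: 0 = flat shut, grows as the lid swings up (starts 0.6 to 1.1, limit 1.5). The hinge is stiff: the lid stays where it is left and takes about 2 to 4 N on its outer face near the free edge to push down.
- case: Dark wooden parts case, an open box fixed to the bench, 150 (x, front to back) x 200 (y, wide) x 50 mm high, origin under its centre. The lid's hinge runs along its rear (+x, away from the robot) upper edge, parallel to its y axis. Brass parts lie inside, all below the rim.
- lid_hinge (a point): Middle of the lid's hinge line, 50 mm above the bench, at the lid's underside. Turns with the lid: y = hinge line, x from free edge to hinge, z = the lid's outer normal (up when shut). The lid is a board 150 mm from hinge to free edge, 200 mm wide, 8 mm thick: its outer face is 8 mm along z from here.
- lid_edge (a point): Middle of the lid's free edge (robot side) on the outer face; same axes as lid_hinge. A brass pull tab 50 mm wide and 4 mm thick sticks out 16 mm beyond this edge.
- tongs_grip (a point): Point between the two arms of the steel tongs where they are to be gripped, half-way up (12 mm above the bench). x: along the tongs to the jaws, y: across, z: up. Outer width here 52 mm open; the arms are flat for gripping 30 mm either way along x. The pivot is 100 mm behind (-x), the jaws' middle 100 mm ahead. The axes turn with the +y arm.
- tongs: The tongs, origin on the underside below tongs_grip, same axes. 120 g, balanced near tongs_grip. They lie flat on the bench, 225 mm long; the arms are upright steel strips 3 mm thick, 24 mm tall, that open and close sideways, in the plane of the bench, about a pivot at the end away from the jaws.
- tongs_tips (a point): Middle between the two rubber jaws, half-way up, with the tongs open; same axes as tongs_grip. The jaws are 30 mm long (along x) and 24 mm tall, 60 mm apart when open.
- tongs_arm (a joint): Closing angle of the tongs, rad: 0 = open (start), about 0.17 when on the finial, 0.3 at the stop. Per rad the jaws close 200 mm, the grip width 100 mm. A spring opens them: about 4 N at the grip starts to close them, 6 N at 45 mm outer width (carries them, jaws 46 mm apart), 8 N at 35 mm (jaws meet the finial); half of any further squeeze reaches the jaws.
- finial_center (a point): Centre of the finial's barrel, 22 mm above its foot. Small turned brass finial, about 58 mm tall, 60 to 110 g: round foot 36 mm in diameter, 6 mm thick; straight barrel 26 mm in diameter from 6 to 36 mm above the foot's underside; small bulb 24 mm in diameter at the top. z axis up. It stands loose and upright on the stand.
- stand: Fixed square wooden block with a felt top, 60 x 60 x 30 mm high, origin under its centre. The finial stands on it.
- plaque: Bystander: heavy textured brass plate 90 x 120 x 18 mm lying flat, origin under its centre.
- paste_tin: Bystander: round aluminium tin 70 mm in diameter, 45 mm tall, origin under its centre.
- rosette: Bystander: round brass rosette 60 mm in diameter with a stud in its middle, 36 mm tall, origin under its centre.
Mind the look-alikes: they are no part of the job. Leave any green or turquoise look-alike of the part that bears finial_center alone.

How it is judged:
By the outcome, as a careful person would: the job done as asked, in the order asked, and still so for the second after the job is handed in, while the arm keeps its last pose, push and grip.
It also fails if it takes over 64 s, if anything falls off the work surface, if the arm or the gripper's body presses on something with over 40 N, if the wrist force passes 120 N, or if a joint passes its speed limit or range.

## Working session

There is one attempt and no reset: what is moved stays moved. The work goes in short steps, Python scripts to look and compute and a tool call to move; the robot and the scene stay as the last step left them, time stands still between calls to the robot, and variables do not carry over. Pictures are saved under pics/ and viewed, about 8 in all and at most 12, crops included, and the job is handed in when it is done.

Besides the shell and the picture viewer there is one more tool, called after ">>>" as name([rows], argument=value, ...), one row to a line, values as JSON. move_arm: Moves the arm, as the interface text tells. Its arguments: {"type":"object","properties":{"moves":{"type":"array","items":{"type":"array"}},"grip_force":{"type":"number"}},"required":["moves"]}

```bash
mkdir -p pics; python3 - <<'E'
from plant import bot
import cv2,json
s=bot.get_state();print(s)
for n in("scene","top"):
    im=bot.snapshot(n);cv2.imwrite(f"pics/{n}0.png",im[:,:,::-1])
for n in("scene","top","wrist"):print(n,{k:(v.tolist() if hasattr(v,'tolist') else v) for k,v in bot.camera_info(n).items()})
E
```

```text
{'clock': 0.0, 'joint_pos': array([ 1.2147662 ,  0.41186974, -0.01270367,  1.59702563,  0.00560212,
        1.1342739 , -0.08215743]), 'joint_vel': array([-1.63243422e-03, -7.86704532e-04, -9.97178772e-06,  6.60982750e-04,
       -7.76627836e-04, -5.70536464e-04, -3.51670253e-04]), 'tau': array([-6.11781361e-04, -5.87945724e+01,  6.41613398e-01, -2.91074663e+01,
       -5.37419622e-02,  1.82845036e-02,  1.57611157e-04]), 'position': array([ 0.17721908, -0.59878713,  0.18943548]), 'orientation': array([ 0.56609356,  0.42339719,  0.56701253, -0.42281166]), 'ft_force': array([-0.2962811 ,  0.57904637, -0.37526816]), 'torque': array([-0.00427973, -0.02026319, -0.02441577]), 'gripper_width': 0.08795838982283337}
scene {'intrinsics': [[443.2522214075971, 0.0, 315.776166642826], [0.0, 443.2522214075971, 207.09779880868444], [0.0, 0.0, 1.0]], 'D': [-0.031276932145100855, 0.0, 0.0, 0.0, 0.0], 'R': [[0.0904052462372246, 0.9958856117512741, -0.006224127214111191], [0.7162881427378962, -0.0693633077397818, -0.6943486358541301], [-0.6919235420376169, 0.05831449087651354, -0.7196118621367572]], 't
[... 307 characters left out ...]
2991492684], [-0.994109768313076, 0.01313527347349701, -0.10757896232674587], [0.10763074702101212, 0.0032992369653307664, -0.9941854642525939]], 't': [0.03391106628293232, 0.553506789333262, 1.443887922177777]}
wrist {'intrinsics': [[311.2617729881027, 0.0, 317.3076417906301], [0.0, 311.2617729881027, 198.01197027537836], [0.0, 0.0, 1.0]], 'D': [-0.021528994971663478, 0.0, 0.0, 0.0, 0.0], 'hand_eye': [[-0.00027906326434697196, -0.24233048072531022, 0.9701937230445951, -0.1937394065720006], [-0.0004868084897360214, -0.9701936129419714, -0.2423305932483475, 0.0660121624242608], [0.9999998425705807, -0.0005399241074698815, 0.00015277686133715118, -0.0004744247977499505], [0.0, 0.0, 0.0, 1.0]]}
```

View pics/scene0.png

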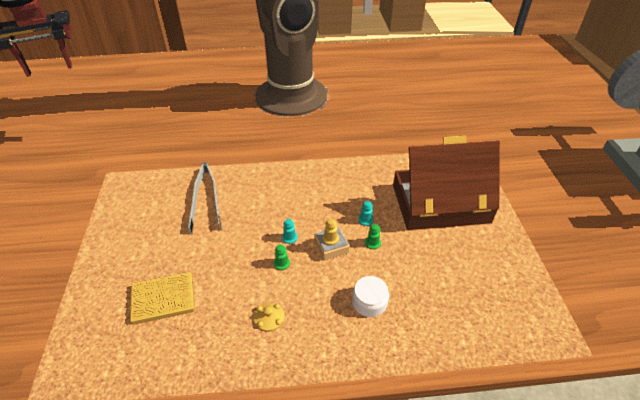

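View pics/top0.png

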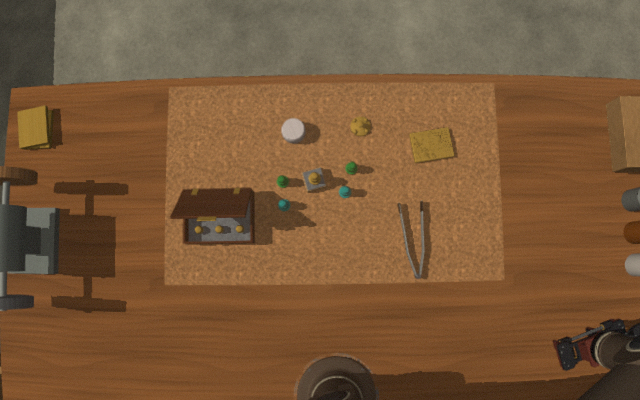

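```bash
python3 - <<'E'
import cv2,numpy as np
a=cv2.imread("pics/scene0.png")[135:260,180:510];b=cv2.imread("pics/top0.png")[160:284,165:440]
r=lambda i:cv2.resize(i,None,fx=2.4,fy=2.4,interpolation=cv2.INTER_CUBIC)
a,b=r(a),r(b);b=cv2.copyMakeBorder(b,0,0,0,a.shape[1]-b.shape[1],cv2.BORDER_CONSTANT)
cv2.imwrite("pics/c1.png",np.vstack([a,b]));print(a.shape,b.shape)
E
cat > h.py <<'E'
import cv2,numpy as np
from plant import bot
from scipy.spatial.transform import Rotation as Ro
def cam(n,st=None):
    c=bot.camera_info(n);K=np.array(c["intrinsics"]);D=np.array(c["D"])
    if "R" in c: return K,D,np.array(c["R"]),np.array(c["t"])
    q=np.array(st["orientation"]);Rt=Ro.from_quat(q[[1,2,3,0]]).as_matrix()
    H=np.array(c["hand_eye"]);R=(Rt@H[:3,:3]).T;return K,D,R,-R@(np.array(st["position"])+Rt@H[:3,3])
def ray(c,uv):
    K,D,R,t=c;p=cv2.undistortPoints(np.array([[uv]],float),K,D)[0,0]
    d=R.T@np.array([p[0],p[1],1]);return -R.T@t,d/np.linalg.norm(d)
def tri(*cu):
    A=np.zeros((3,3));b=np.zeros(3);rs=[ray(*x) for x in cu]
    for o,d in rs:
        P=np.eye(3)-np.outer(d,d);A+=P;b+=P@o
    X=np.linalg.solve(A,b);return X,max(np.linalg.norm((np.eye(3)-np.outer(d,d))@(X-o)) for o,d in rs)
def onz(c,uv,z):
    o,d=ray(c,uv);return o+d*(z-o[2])/d[2]
def proj(c,X):
    K,D,R,t=c;return cv2.projectPoints(np.array(X,float).reshape(-1,3),cv2.Rodrigues(R)[0],t,K,D)[0].reshape(-1,2)
E
```

```text
(300, 792, 3) (298, 792, 3)
```

View pics/c1.png

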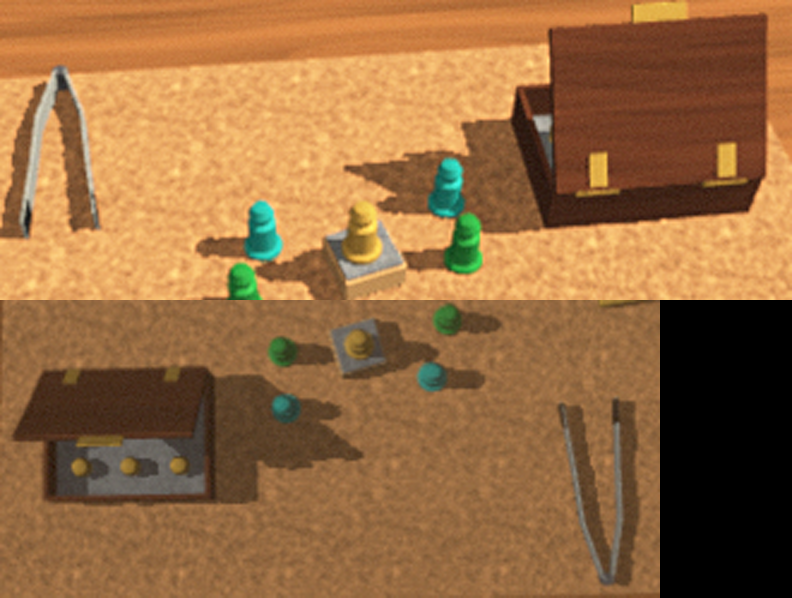

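The real target is the brass finial on the felt stand, at scene (331,232) and top (314,179). The look-alikes I'm excluding:
- **Turquoise:** scene (289,230) and (367,212).
- **Green:** scene (281,257) and (374,236).
- **Brass knobs inside the case:** top (198–240, 229).

The crop confirms that choice. The tongs lie at top (417,240), and the case and its open lid at top (213,215).

```bash
python3 - <<'E'
from h import *
S,T=cam("scene"),cam("top")
s=lambda x,y:(180+x/2.4,135+y/2.4)
t=lambda x,y:(165+x/2.4,160+(y-300)/2.4)
L=[("edge-y",(551,28),(193,438)),("edge+y",(765,15),(15,438)),("hinge-y",(555,190),(210,370)),("hinge+y",(762,177),(45,368)),
("tab-y",(632,4),(122,444)),("tab+y",(686,2),(78,444)),("pivot",(60,68),(606,580)),("jaw+y",(97,212),(563,405)),("jaw-y",(25,222),(616,402)),
("sA",(325,243),(386,363)),("sB",(385,222),(343,375)),("sC",(406,262),(331,328)),("sD",(347,281),(375,320)),("bulb",(362,208),(358,340))]
for n,a,b in L:
    X,e=tri((S,s(*a)),(T,t(*b)));print(n,X.round(4),round(e,4))
E
```

```text
edge-y [0.5031 0.2321 0.1704] 0.0018
edge+y [0.5052 0.4282 0.1722] 0.0014
hinge-y [0.5928 0.2307 0.0556] 0.0022
hinge+y [0.5971 0.4261 0.0576] 0.0006
tab-y [0.4961 0.3056 0.1863] 0.0009
tab+y [0.4968 0.3544 0.1856] 0.0014
pivot [ 0.3386 -0.2377  0.024 ] 0.0002
jaw+y [ 0.5486 -0.1891  0.0216] 0.0024
jaw-y [ 0.5517 -0.2553  0.0182] 0.0014
sA [0.6031 0.0216 0.0173] 0.0009
sB [0.5886 0.0759 0.024 ] 0.0034
sC [0.6445 0.0883 0.0326] 0.0021
sD [0.6547 0.0352 0.0251] 0.002
bulb [0.6213 0.053  0.0818] 0.0002
```

```bash
cat >> h.py <<'E'
def tool(st=None):
    st=st or bot.get_state();q=np.array(st["orientation"]);return np.array(st["position"]),Ro.from_quat(q[[1,2,3,0]]).as_matrix()
def togo(target,yawdir=None):
    """shift in tool axes, in move units; turn units to point x down and z along yawdir(deg)"""
    p,R=tool();print("p",p.round(4),"shift units",(R.T@(np.array(target)-p)/.025).round(2))
    if yawdir is not None:
        a=np.radians(yawdir);z=np.array([np.cos(a),np.sin(a),0]);x=np.array([0,0,-1.]);G=np.column_stack([x,np.cross(z,x),z])
        print("turn units",(Ro.from_matrix(R.T@G).as_rotvec()/.12).round(2))
        print("shift in goal axes",(G.T@(np.array(target)-p)/.025).round(2))
E
python3 - <<'E'
from h import *
p,R=tool();print(R.round(3))
T=cam("top")
for n,uv in dict(tq1=(345,191),tq2=(283,204),g1=(351,167),g2=(282,181)).items():print(n,onz(T,uv,.04).round(3))
togo([.50,-.20,.27],90);togo([.50,-.20,.27],-90)
E
```

```text
[[-0.001  0.959  0.284]
 [ 0.001  0.284 -0.959]
 [-1.    -0.    -0.001]]
tq1 [ 0.585 -0.034  0.04 ]
tq2 [0.551 0.143 0.04 ]
g1 [ 0.655 -0.052  0.04 ]
g2 [0.617 0.146 0.04 ]
p [ 0.1772 -0.5988  0.1895] shift units [ -3.21  16.91 -11.64]
turn units [-2.378e+01 -0.000e+00 -2.000e-02]
shift in goal axes [ -3.22 -12.91  15.95]
p [ 0.1772 -0.5988  0.1895] shift units [ -3.21  16.91 -11.64]
turn units [ 2.4  -0.01  0.  ]
shift in goal axes [ -3.22  12.91 -15.95]
```

>>> move_arm([
  [0,[-1,0,0],[0.8,0,0]],
  [0,[-1,0,0],[0.8,0,0]],
  [0,[-1,0,0],[0.8,0,0]],
  [0,[0,0.7,-1],[0,0,0]],
  [0,[0,0.7,-1],[0,0,0]],
  [0,[0,0.7,-1],[0,0,0]],
  [0,[0,0.7,-1],[0,0,0]],
  [0,[0,0.7,-1],[0,0,0]],
  [0,[0,0.7,-1],[0,0,0]],
  [0,[0,0.7,-1],[0,0,0]],
])

```text
clock: 1.35
position: [0.3003, -0.4232, 0.2649]
orientation: [0.5, 0.5, 0.5, -0.5]
ft_force: [-0.2, -0.0, 0.2]
gripper_width: 0.0882
```

>>> move_arm([
  [0,[0,0.7,-1],[0,0,0]],
  [0,[0,0.7,-1],[0,0,0]],
  [0,[0,0.7,-1],[0,0,0]],
  [0,[0,0.7,-1],[0,0,0]],
  [0,[0,0.6,-1],[0,0,0]],
  [0,[0,0.6,-1],[0,0,0]],
  [0,[0,0.6,-1],[0,0,0]],
  [0,[0,0.6,-1],[0,0,0]],
  [0,[0,0,0],[0,0,0]],
  [0,[0,0,0],[0,0,0]],
])

```text
clock: 2.6
position: [0.4294, -0.2251, 0.265]
orientation: [-0.5, -0.5, -0.5, 0.5]
ft_force: [0.2, -0.3, -0.4]
gripper_width: 0.0879
```

```bash
python3 - <<'E'
from h import *
import pickle
st=bot.get_state();im=bot.snapshot("wrist");pickle.dump((st,im),open("w1.pkl","wb"))
print(st["clock"],st["joint_pos"].round(2));togo([.43,-.22,.27],-86)
cv2.imwrite("pics/w1.png",im[:,:,::-1])
E
```

```text
2.6 [ 0.62  0.12 -0.26  1.8   0.03  1.22 -1.22]
p [ 0.4293 -0.2253  0.265 ] shift units [-0.2   0.03 -0.21]
turn units [-0.59  0.    0.01]
shift in goal axes [-0.2   0.04 -0.21]
```

View pics/w1.png

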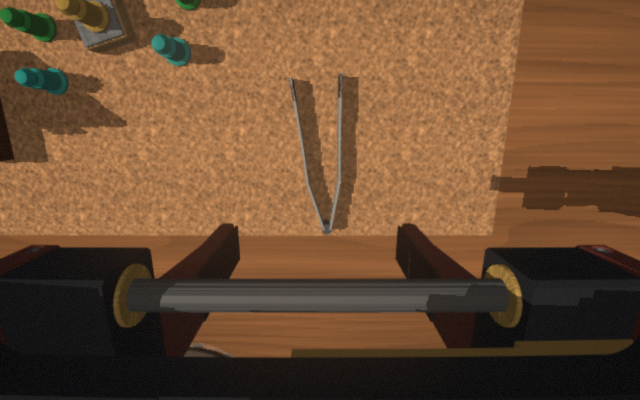

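```bash
python3 - <<'E'
from h import *
import pickle
st,_=pickle.load(open("w1.pkl","rb"));W=cam("wrist",st);T=cam("top");S=cam("scene")
t=lambda x,y:(165+x/2.4,160+(y-300)/2.4)
s=lambda x,y:(180+x/2.4,135+y/2.4)
for n,w,tt,ss in [("jaw+",(292,78),(563,405),(97,212)),("jaw-",(341,75),(616,402),(25,222)),("piv",(326,231),(606,580),(60,68)),("bend+",(307,180),(582,520),None),("bend-",(340,180),(618,520),None)]:
    print(n,"z-plane",onz(W,w,.024).round(4),"WT",*[np.round(k,4) for k in tri((W,w),(T,t(*tt)))], *( [np.round(k,4) for k in tri((W,w),(T,t(*tt)),(S,s(*ss)))] if ss else []))
E
```

```text
jaw+ z-plane [ 0.5495 -0.1915  0.024 ] WT [ 0.5491 -0.1914  0.0234] 0.0005 [ 0.549  -0.1898  0.0215] 0.0032
jaw- z-plane [ 0.5531 -0.2559  0.024 ] WT [ 0.552  -0.2556  0.0254] 0.0009 [ 0.5526 -0.2555  0.0191] 0.0019
piv z-plane [ 0.3362 -0.2374  0.024 ] WT [ 0.3387 -0.2368  0.0302] 0.0004 [ 0.3377 -0.2376  0.0241] 0.0014
bend+ z-plane [ 0.4129 -0.21    0.024 ] WT [ 0.4112 -0.2105  0.0187] 0.001
bend- z-plane [ 0.4128 -0.2568  0.024 ] WT [ 0.4095 -0.2578  0.0053] 0.0005
```

>>> move_arm([
  [1,[0,0.2,-1],[0,0,0]],
  [1,[0,0.2,-1],[0,0,0]],
  [1,[0,0.2,-1],[0,0,0]],
  [1,[0,0.2,-1],[0,0,0]],
  [1,[0,0.2,-1],[0,0,0]],
  [1,[0,0.2,-1],[0,0,0]],
  [1,[0,0.2,-1],[0,0,0]],
  [1,[0,0.2,-1],[0,0,0]],
  [1,[0,0.2,-1],[0,0,0]],
  [1,[0,0.2,-1],[0,0,0]],
], grip_force=10)

```text
clock: 3.9
position: [0.4801, 0.0251, 0.2652]
orientation: [-0.5, -0.5, -0.499, 0.501]
ft_force: [-0.3, -0.5, -0.6]
gripper_width: 0.0003
```

>>> move_arm([
  [1,[0,0.2,-1],[0,0,0]],
  [1,[0,0.2,-1],[0,0,0]],
  [1,[0,0.2,-1],[0,0,0]],
  [1,[0,0.2,-1],[0,0,0]],
  [1,[0,0.2,-1],[0,0,0]],
  [1,[0,0.2,-1],[0,0,0]],
  [1,[0,0.2,-1],[0,0,0]],
  [1,[0,0.2,-1],[0,0,0]],
  [1,[0,0.2,-1],[0,0,0]],
  [1,[0,0.2,-1],[0,0,0]],
])

```text
clock: 5.15
position: [0.531, 0.2748, 0.2649]
orientation: [-0.5, -0.5, -0.499, 0.501]
ft_force: [0.6, -0.8, 0.6]
gripper_width: 0.0003
```

>>> move_arm([
  [1,[0.7,0.2,-1],[0,0,0]],
  [1,[0.7,0.2,-1],[0,0,0]],
  [1,[0.7,0,0],[0,0,0]],
  [1,[0,0,0],[0,0,0]],
  [1,[0,0,0],[0,0,0]],
])

```text
clock: 5.78
position: [0.5408, 0.3242, 0.2133]
orientation: [0.5, 0.501, 0.499, -0.5]
ft_force: [-0.7, 0.3, -0.7]
gripper_width: 0.0004
```

```bash
python3 - <<'E'
from h import *
s=bot.get_state();print(s["clock"],s["joint_pos"].round(2),s["ft_force"].round(2))
h=np.array([.590,.33,.05]);r=.13
prev,_=tool()
for th in [.98,.9,.8,.7,.6,.5,.4,.3,.2,.1,0,-.05]:
    P=h+[-r*np.cos(th)+.008*np.sin(th)+.010,0,r*np.sin(th)+.008*np.cos(th)]
    d=P-prev;print(th,P.round(4),"tool units x,y,z",(np.array([-d[2],d[0],-d[1]])/.025).round(2));prev=P
im=bot.snapshot("scene");cv2.imwrite("pics/s2.png",cv2.resize(im[80:260,300:560,::-1],None,fx=2.5,fy=2.5))
E
```

```text
5.775 [-0.21  0.47 -0.58  1.52  0.27  1.23 -2.41] [-0.7   0.33 -0.7 ]
0.98 [0.5342 0.33   0.1624] tool units x,y,z [ 2.04 -0.26 -0.23]
0.9 [0.5255 0.33   0.1568] tool units x,y,z [ 0.22 -0.35 -0.  ]
0.8 [0.5152 0.33   0.1488] tool units x,y,z [ 0.32 -0.41 -0.  ]
0.7 [0.5057 0.33   0.1399] tool units x,y,z [ 0.36 -0.38 -0.  ]
0.6 [0.4972 0.33   0.13  ] tool units x,y,z [ 0.39 -0.34 -0.  ]
0.5 [0.4897 0.33   0.1193] tool units x,y,z [ 0.43 -0.3  -0.  ]
0.4 [0.4834 0.33   0.108 ] tool units x,y,z [ 0.45 -0.25 -0.  ]
0.3 [0.4782 0.33   0.0961] tool units x,y,z [ 0.48 -0.21 -0.  ]
0.2 [0.4742 0.33   0.0837] tool units x,y,z [ 0.5  -0.16 -0.  ]
0.1 [0.4714 0.33   0.0709] tool units x,y,z [ 0.51 -0.11 -0.  ]
0 [0.47  0.33  0.058] tool units x,y,z [ 0.52 -0.06 -0.  ]
-0.05 [0.4698 0.33   0.0515] tool units x,y,z [ 0.26 -0.01 -0.  ]
```

View pics/s2.png

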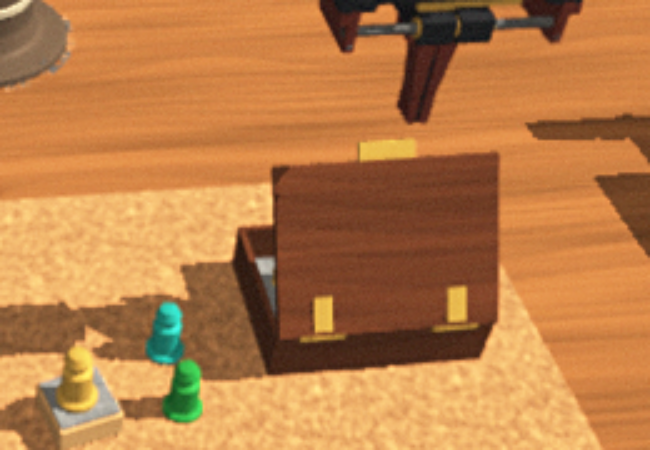

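Picture 5 shows the closed fingers at crop (415,118), just above and behind the lid's tab at (387,150). They are clear of the lid, so I'm starting the arc.

>>> move_arm([
  [1,[0.5,-0.1,0],[0,0,0]],
  [1,[0.5,-0.1,0],[0,0,0]],
  [1,[0.5,-0.1,0],[0,0,0]],
  [1,[0.5,0,0],[0,0,0]],
  [1,[0.1,-0.2,0],[0,0,0]],
  [1,[0.1,-0.2,0],[0,0,0]],
  [1,[0.15,-0.2,0],[0,0,0]],
  [1,[0.15,-0.2,0],[0,0,0]],
])

```text
clock: 6.82
position: [0.5123, 0.3258, 0.1504]
orientation: [0.5, 0.5, 0.5, -0.5]
ft_force: [-0.6, -0.9, -0.9]
gripper_width: 0.0004
```

>>> move_arm([
  [1,[0.2,-0.2,0],[0,0,0]],
  [1,[0.2,-0.2,0],[0,0,0]],
  [1,[0.2,-0.15,0],[0,0,0]],
  [1,[0.2,-0.15,0],[0,0,0]],
])

```text
clock: 7.32
position: [0.4949, 0.3256, 0.1299]
orientation: [0.5, 0.5, 0.5, -0.5]
ft_force: [0.6, -0.3, 1.3]
gripper_width: 0.0008
```

>>> move_arm([
  [1,[0.2,-0.15,0],[0,0,0]],
  [1,[0.2,-0.15,0],[0,0,0]],
  [1,[0.22,-0.13,0],[0,0,0]],
  [1,[0.22,-0.13,0],[0,0,0]],
])

```text
clock: 7.82
position: [0.4805, 0.3258, 0.1089]
orientation: [0.5, 0.5, 0.5, -0.5]
ft_force: [0.1, 0.2, 1.9]
gripper_width: 0.0002
```

>>> move_arm([
  [1,[0.24,-0.1,0],[0,0,0]],
  [1,[0.24,-0.1,0],[0,0,0]],
])

```text
clock: 8.07
position: [0.4762, 0.3256, 0.0968]
orientation: [0.5, 0.5, 0.5, -0.5]
ft_force: [0.3, -0.2, -0.3]
gripper_width: 0.0004
```

```bash
python3 - <<'E'
from h import *
im=bot.snapshot("scene");s=bot.get_state();print(s["position"],s["ft_force"].round(2));cv2.imwrite("pics/s3.png",cv2.resize(im[80:260,300:560,::-1],None,fx=2.5,fy=2.5))
E
```

```text
[0.4754532  0.32532708 0.09599667] [-0.58  0.5  -0.1 ]
```

View pics/s3.png

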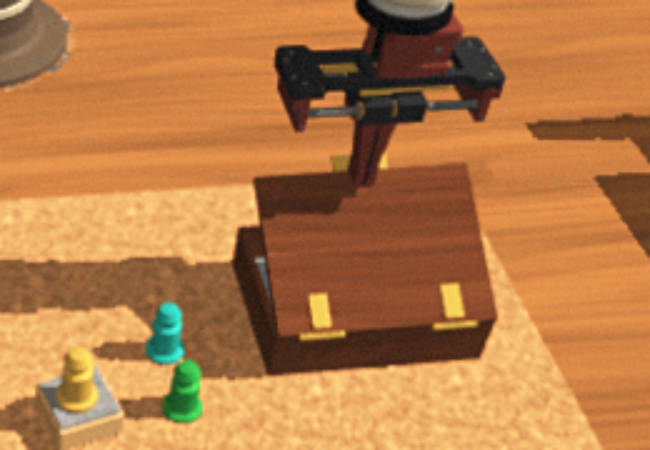

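The lid is following the fingers down, with the tip at crop (365,183) near the free edge. I'll continue to shut.

>>> move_arm([
  [1,[0.25,-0.08,0],[0,0,0]],
  [1,[0.25,-0.06,0],[0,0,0]],
  [1,[0.25,-0.05,0],[0,0,0]],
  [1,[0.25,-0.04,0],[0,0,0]],
  [1,[0.25,-0.02,0],[0,0,0]],
  [1,[0.2,0,0],[0,0,0]],
  [1,[0.1,0,0],[0,0,0]],
])

```text
clock: 9.0
position: [0.4697, 0.3255, 0.0581]
orientation: [-0.5, -0.5, -0.5, 0.5]
ft_force: [0.3, -0.4, 1.0]
gripper_width: 0.0006
```

>>> move_arm([
  [1,[0.08,0,0],[0,0,0]],
  [1,[0.08,0,0],[0,0,0]],
])

```text
clock: 9.25
position: [0.4699, 0.3257, 0.0545]
orientation: [0.5, 0.5, 0.5, -0.5]
ft_force: [-0.1, -0.3, 0.9]
gripper_width: 0.0004
```

>>> move_arm([
  [1,[0.06,0,0],[0,0,0]],
  [1,[0.06,0,0],[0,0,0]],
])

```text
clock: 9.5
position: [0.4699, 0.3257, 0.0515]
orientation: [0.5, 0.5, 0.5, -0.5]
ft_force: [-0.6, 0.4, 1.5]
gripper_width: 0.0005
```

>>> move_arm([
  [1,[0.06,0,0],[0,0,0]],
  [1,[0,0,0],[0,0,0]],
])

```text
clock: 9.75
position: [0.4698, 0.3256, 0.0499]
orientation: [-0.5, -0.5, -0.5, 0.5]
ft_force: [-1.1, 0.1, -0.0]
gripper_width: 0.0004
```

```bash
python3 - <<'E'
from h import *
a=bot.snapshot("scene");b=bot.snapshot("top");s=bot.get_state();print(s["position"],s["ft_force"].round(2))
a=cv2.resize(a[100:240,370:530,::-1],(640,560)) if 0 else cv2.resize(a[90:230,380:520,::-1],(400,400));b=cv2.resize(b[160:260,165:265,::-1],(400,400))
cv2.imwrite("pics/s4.png",np.hstack([a,b]))
E
```

```text
[0.4698449  0.32559967 0.04993567] [ 0.44  0.59 -0.76]
```

View pics/s4.png

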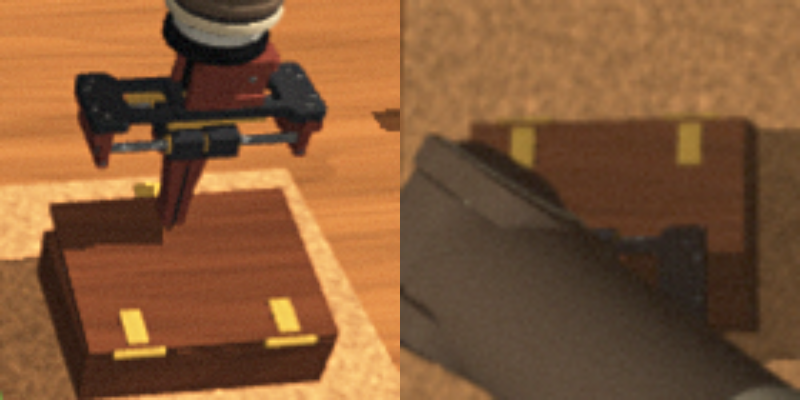

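```bash
python3 - <<'E'
from h import *
S=cam("scene")
for th in (0,.05,.1,.15,.2,.3):
    P=[[.590-.15*np.cos(th)+.008*np.sin(th),y,.05+.15*np.sin(th)+.008*np.cos(th)] for y in (.23,.43)]
    print(th,(((proj(S,P))-[380,90])*400/140).round(0).tolist())
print("tip",(proj(S,[[.46,.3257,.05],[.48,.3257,.05],[.48,.3257,.07]])-[380,90])*400/140)
print("case rim -x corners",(proj(S,[[.44,.23,.05],[.44,.43,.05],[.59,.23,.05],[.59,.23,.0],[.44,.23,0]])-[380,90])*400/140)
E
```

```text
0 [[43.0, 221.0], [273.0, 207.0]]
0.05 [[44.0, 215.0], [275.0, 200.0]]
0.1 [[45.0, 209.0], [278.0, 194.0]]
0.15 [[47.0, 203.0], [280.0, 188.0]]
0.2 [[48.0, 198.0], [283.0, 183.0]]
0.3 [[52.0, 187.0], [290.0, 173.0]]
tip [[158.43538054 236.75993881]
 [165.10338244 252.70503595]
 [169.74913638 234.64599641]]
case rim -x corners [[ 41.68627929 228.32211469]
 [270.24255297 213.65782635]
 [ 83.47274677 357.24300963]
 [ 74.30786787 400.13715668]
 [ 34.77579446 271.37831741]]
```

```bash
python3 - <<'E'
from h import *
S=cam("scene")
print(proj(S,[[.5408,.3242,.2133],[.4754,.3253,.096],[.4754,.3253,.116],[.4698,.3257,.05]]))
im=bot.snapshot("scene")[110:220,390:510,::-1]
w=bot.snapshot("wrist")[:,:,::-1]
cv2.imwrite("pics/s5.png",np.hstack([cv2.resize(im,(480,440),interpolation=cv2.INTER_CUBIC),cv2.resize(w[:,160:480],(320,400))[:440].copy() if 0 else cv2.copyMakeBorder(w[:,160:480],0,40,0,0,cv2.BORDER_CONSTANT)]))
print(bot.get_state()["tau"],bot.get_state()["torque"])
E
```

```text
[[460.90664197 138.80358965]
 [440.85061387 162.36410451]
 [442.56324293 155.63143675]
 [436.58850974 175.58231171]]
[-9.12491174e-03 -5.75644183e+01 -7.44400263e+00 -2.28956938e+01
  5.23519702e-02 -5.12664369e-02  4.38634822e-05] [ 0.05024354 -0.00300413  0.04227307]
```

View pics/s5.png

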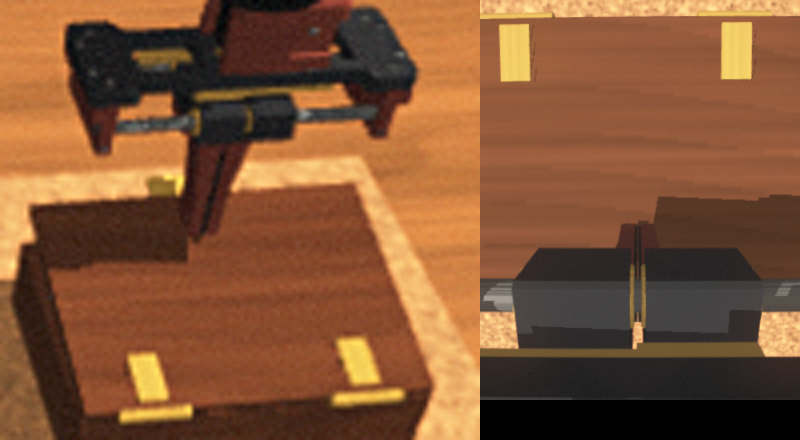

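Picture 8 shows the lid still about 0.14 rad open. The finger end is visible on its face at (200,240), higher than the reported TCP suggests. I'll measure the fingertip offset numerically in the stored wrist image before going on.

```bash
python3 - <<'E'
from h import *
import pickle
st,im=pickle.load(open("w1.pkl","rb"))
g=im.astype(int)
for v in range(216,262,4):
    m=(g[v].max(1)<90);c=np.where(m)[0];c=c[(c>140)&(c<500)]
    runs=np.split(c,np.where(np.diff(c)>2)[0]+1) if len(c) else []
    print(v,[(r[0],r[-1],g[v,r].mean(0).round().tolist()) for r in runs if len(r)>1])
H=np.array(bot.camera_info("wrist")["hand_eye"]);Hi=np.linalg.inv(H);K,D=cam("wrist",st)[:2]
for x in (0,-.025):
  P=np.array([[x,y,z] for y in (.01,-.01) for z in (.044,.0575)]);C=P@Hi[:3,:3].T+Hi[:3,3]
  print(x,cv2.projectPoints(C,np.zeros(3),np.zeros(3),K,D)[0].reshape(-1,2).round(0).tolist())
E
```

```text
216 []
220 [(np.int64(322), np.int64(328), [66.0, 52.0, 40.0])]
224 [(np.int64(222), np.int64(231), [73.0, 46.0, 31.0]), (np.int64(323), np.int64(329), [72.0, 65.0, 58.0]), (np.int64(403), np.int64(412), [70.0, 44.0, 30.0])]
228 [(np.int64(218), np.int64(237), [60.0, 37.0, 26.0]), (np.int64(326), np.int64(327), [88.0, 80.0, 74.0]), (np.int64(398), np.int64(417), [56.0, 35.0, 24.0])]
232 [(np.int64(214), np.int64(237), [56.0, 35.0, 24.0]), (np.int64(326), np.int64(328), [89.0, 80.0, 74.0]), (np.int64(398), np.int64(421), [53.0, 33.0, 23.0])]
236 [(np.int64(210), np.int64(238), [55.0, 35.0, 25.0]), (np.int64(397), np.int64(425), [51.0, 32.0, 22.0])]
240 [(np.int64(206), np.int64(238), [52.0, 33.0, 23.0]), (np.int64(397), np.int64(428), [50.0, 31.0, 22.0])]
244 [(np.int64(202), np.int64(238), [50.0, 32.0, 23.0]), (np.int64(397), np.int64(432), [48.0, 31.0, 22.0])]
248 [(np.int64(141), np.int64(148), [60.0, 42.0, 28.0]), (np.int64(197), np.int64(239), [51.0, 32.0, 23.0]), (np.int64(396), np.int64(437), [47.0, 30.0, 22.0]), (np.int64(487), np.int64(499), [49.0, 35.0, 26.0])]
252 [(np.int64(141), np.int64(150), [37.0, 27.0, 21.0]), (np.int64(192), np.int64(239), [49.0, 31.0, 23.0]), (np.int64(396), np.int64(442), [45.0, 28.0, 21.0]), (np.int64(485), np.int64(499), [36.0, 31.0, 29.0])]
256 [(np.int64(141), np.int64(151), [39.0, 29.0, 22.0]), (np.int64(187), np.int64(239), [47.0, 30.0, 22.0]), (np.int64(396), np.int64(448), [45.0, 29.0, 21.0]), (np.int64(484), np.int64(499), [41.0, 36.0, 33.0])]
260 [(np.int64(141), np.int64(151), [34.0, 25.0, 19.0]), (np.int64(182), np.int64(238), [46.0, 29.0, 21.0]), (np.int64(397), np.int64(453), [44.0, 28.0, 21.0]), (np.int64(484), np.int64(499), [39.0, 36.0, 33.0])]
0 [[386.0, 209.0], [407.0, 209.0], [384.0, 238.0], [405.0, 238.0]]
-0.025 [[395.0, 221.0], [419.0, 221.0], [393.0, 254.0], [416.0, 254.0]]
```

Both cameras and the lid angle agree: the real finger ends sit about 25 mm behind the reported TCP, so the lid should be shut at a reported z of about 0.032. I'll keep pressing slowly and watch the force.

>>> move_arm([
  [1,[0.12,0,0],[0,0,0]],
  [1,[0.12,0,0],[0,0,0]],
  [1,[0.12,0,0],[0,0,0]],
  [1,[0.12,0,0],[0,0,0]],
])

```text
clock: 10.45
position: [0.4697, 0.3256, 0.0377]
orientation: [-0.5, -0.5, -0.5, 0.5]
ft_force: [0.2, -1.0, 0.0]
gripper_width: 0.0005
```

>>> move_arm([
  [1,[0.1,0,0],[0,0,0]],
  [1,[0.08,0,0],[0,0,0]],
])

```text
clock: 10.7
position: [0.4698, 0.3256, 0.0333]
orientation: [-0.5, -0.5, -0.5, 0.5]
ft_force: [-1.5, -0.5, 1.4]
gripper_width: 0.0003
```

>>> move_arm([
  [1,[0.06,0,0],[0,0,0]],
  [1,[0,0,0],[0,0,0]],
])

```text
clock: 10.95
position: [0.4699, 0.3256, 0.0319]
orientation: [-0.5, -0.5, -0.5, 0.5]
ft_force: [-0.4, 1.1, 0.6]
gripper_width: 0.0002
```

>>> move_arm([
  [1,[0.06,0,0],[0,0,0]],
  [1,[0,0,0],[0,0,0]],
])

```text
clock: 11.2
position: [0.4699, 0.3256, 0.0304]
orientation: [0.5, 0.5, 0.5, -0.5]
ft_force: [-0.0, -0.1, 0.1]
gripper_width: 0.0003
```

>>> move_arm([
  [1,[0.06,0,0],[0,0,0]],
  [1,[0,0,0],[0,0,0]],
])

```text
clock: 11.45
position: [0.4698, 0.3256, 0.0289]
orientation: [-0.5, -0.5, -0.5, 0.5]
ft_force: [0.3, -0.5, -0.3]
gripper_width: 0.0002
```

>>> move_arm([
  [1,[0.06,0,0],[0,0,0]],
  [1,[0,0,0],[0,0,0]],
])

```text
clock: 11.7
position: [0.4698, 0.3256, 0.0274]
orientation: [-0.5, -0.5, -0.5, 0.5]
ft_force: [-0.6, -0.7, 0.3]
gripper_width: 0.0004
```

```bash
cat >> h.py <<'E'
def lidangle():
    S=cam("scene");g=cv2.GaussianBlur(cv2.cvtColor(bot.snapshot("scene"),cv2.COLOR_RGB2GRAY),(3,3),0).astype(float)
    ys=np.r_[.37:.42:20j];best=[]
    for th in np.arange(-.05,1,.01):
        f=lambda rr:proj(S,[[.590-rr*np.cos(th)+.008*np.sin(th),y,.05+rr*np.sin(th)+.008*np.cos(th)] for y in ys])
        uv=f(.15);a=lambda d:np.mean([g[int(round(v+d)),int(round(u))] for u,v in uv])
        best.append((a(-2)-a(2),round(th,2)))
    return sorted(best)[::-1][:4]
E
python3 - <<'E'
from h import *
print(lidangle());s=bot.get_state();print(s["joint_vel"].round(3),s["ft_force"])
im=bot.snapshot("scene")[110:220,390:510,::-1]
cv2.imwrite("pics/s6.png",cv2.resize(im,(480,440),interpolation=cv2.INTER_CUBIC))
E
```

```text
[(np.float64(97.80000000000001), np.float64(0.0)), (np.float64(96.64999999999999), np.float64(0.01)), (np.float64(95.55), np.float64(-0.01)), (np.float64(94.15), np.float64(0.02))]
[ 0.001 -0.002 -0.001 -0.001 -0.001  0.003  0.001] [0.09051075 0.24121997 0.00372627]
```

View pics/s6.png

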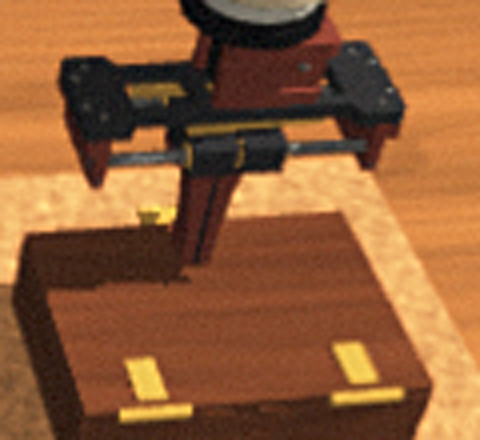

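The lid now reads about 0.00–0.01 rad. I'll press on until the force rises, to be sure it's shut.

>>> move_arm([
  [1,[0.08,0,0],[0,0,0]],
  [1,[0,0,0],[0,0,0]],
])

```text
clock: 12.05
position: [0.47, 0.3257, 0.0264]
orientation: [0.5, 0.5, 0.5, -0.5]
ft_force: [-2.5, -2.5, 9.9]
gripper_width: 0.0004
```

>>> move_arm([
  [1,[0.08,0,0],[0,0,0]],
  [1,[0,0,0],[0,0,0]],
])

```text
clock: 12.3
position: [0.4701, 0.3257, 0.0262]
orientation: [0.501, 0.5, 0.499, -0.5]
ft_force: [-6.6, -5.9, 26.9]
gripper_width: 0.0002
```

>>> move_arm([
  [1,[0.08,0,0],[0,0,0]],
  [1,[0,0,0],[0,0,0]],
])

```text
clock: 12.55
position: [0.4701, 0.3258, 0.0259]
orientation: [0.501, 0.5, 0.499, -0.5]
ft_force: [-11.6, -10.7, 44.1]
gripper_width: 0.0008
```

>>> move_arm([
  [1,[-0.3,0,0],[0,0,0]],
  [1,[-0.5,0,0],[0,0,0]],
  [1,[-1,0,0],[0,0,0]],
  [1,[-1,0,0],[0,0,0]],
  [1,[-1,0,0],[0,0,0]],
  [1,[-1,0,0],[0,0,0]],
  [1,[-1,0,0],[0,0,0]],
  [1,[-1,0,0],[0,0,0]],
  [1,[-1,0,0],[0,0,0]],
  [0,[0,0,0],[0,0,0]],
])

```text
clock: 13.8
position: [0.4705, 0.3265, 0.2183]
orientation: [0.5, 0.501, 0.5, -0.499]
ft_force: [-1.1, -0.1, -0.4]
gripper_width: 0.0072
```

```bash
python3 - <<'E'
from h import *
print(lidangle(),bot.get_state()["ft_force"]);togo([.437,-.231,.15],-86.3)
E
```

```text
[(np.float64(96.85), np.float64(-0.01)), (np.float64(95.25), np.float64(0.0)), (np.float64(90.79999999999998), np.float64(0.01)), (np.float64(89.64999999999999), np.float64(-0.02))] [ 0.53849872 -0.32474652  0.00712447]
p [0.47   0.3259 0.2169] shift units [ 2.66 -1.32 22.28]
turn units [-0.54 -0.01 -0.01]
shift in goal axes [ 2.67 -2.76 22.14]
```

The lid is shut (0.00 ±0.01 rad). Next I'll move over the tongs.

>>> move_arm([
  [0,[0,-0.06,1],[0,0,0]],
  [0,[0,-0.06,1],[0,0,0]],
  [0,[0,-0.06,1],[0,0,0]],
  [0,[0,-0.06,1],[0,0,0]],
  [0,[0,-0.06,1],[0,0,0]],
  [0,[0,-0.06,1],[0,0,0]],
  [0,[0,-0.06,1],[0,0,0]],
  [0,[0,-0.06,1],[0,0,0]],
  [0,[0,-0.06,1],[0,0,0]],
  [0,[0,-0.06,1],[0,0,0]],
])

```text
clock: 15.1
position: [0.4539, 0.0745, 0.2152]
orientation: [-0.499, -0.5, -0.5, 0.501]
ft_force: [-0.0, 0.5, 0.2]
gripper_width: 0.0874
```

>>> move_arm([
  [0,[0,-0.06,1],[0,0,0]],
  [0,[0,-0.06,1],[0,0,0]],
  [0,[0,-0.06,1],[0,0,0]],
  [0,[0,-0.06,1],[0,0,0]],
  [0,[0,-0.06,1],[0,0,0]],
  [0,[0,-0.06,1],[0,0,0]],
  [0,[0,-0.06,1],[0,0,0]],
  [0,[0,-0.06,1],[0,0,0]],
  [0,[0,-0.06,1],[0,0,0]],
  [0,[0,-0.06,1],[0,0,0]],
])

```text
clock: 16.35
position: [0.4388, -0.175, 0.2152]
orientation: [0.499, 0.5, 0.501, -0.5]
ft_force: [-0.3, 0.1, -0.3]
gripper_width: 0.0875
```

>>> move_arm([
  [0,[0.9,-0.06,1],[0,0,0]],
  [0,[0.9,-0.06,1],[0,0,0]],
  [0,[0.8,0,0.3],[-0.54,0,0]],
  [0,[0,0,0],[0,0,0]],
  [0,[0,0,0],[0,0,0]],
])

```text
clock: 16.98
position: [0.4368, -0.2313, 0.1516]
orientation: [0.516, 0.484, 0.516, -0.484]
ft_force: [-0.3, -0.1, -0.2]
gripper_width: 0.0876
```

```bash
python3 - <<'E'
from h import *
import pickle
st=bot.get_state();im=bot.snapshot("wrist");pickle.dump((st,im),open("w2.pkl","wb"))
print(st["clock"],st["ft_force"].round(2),st["joint_pos"].round(2));togo([.437,-.231,.15],-86.3)
cv2.imwrite("pics/w2.png",cv2.resize(im[0:260,170:470,::-1],None,fx=2.2,fy=2.2,interpolation=cv2.INTER_CUBIC))
E
```

```text
16.975 [-0.26 -0.12 -0.17] [ 0.63  0.25 -0.28  1.94  0.08  0.97 -1.2 ]
p [ 0.4371 -0.2313  0.152 ] shift units [ 0.08 -0.   -0.01]
turn units [-0.  0. -0.]
shift in goal axes [ 0.08 -0.   -0.01]
```

View pics/w2.png

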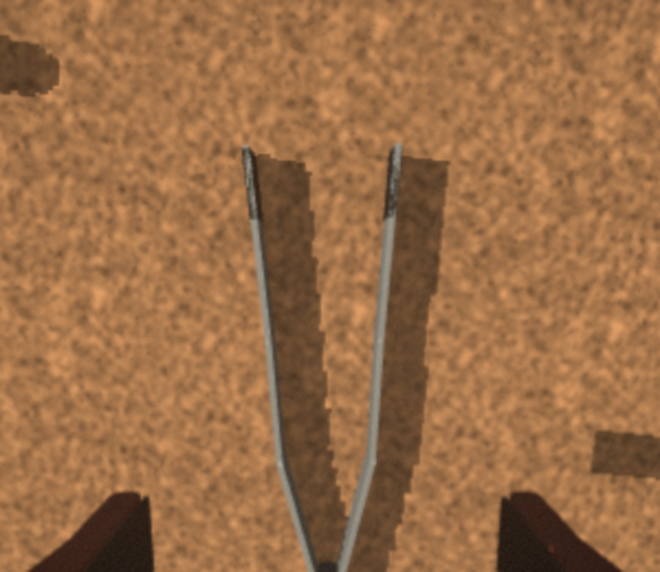

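```bash
python3 - <<'E'
from h import *
import pickle
s1,_=pickle.load(open("w1.pkl","rb"));W1=cam("wrist",s1)
st,_=pickle.load(open("w2.pkl","rb"));W=cam("wrist",st)
f=lambda x,y:(170+x/2.2,y/2.2)
for n,a,b in [("jaw+",(247,148),(292,77)),("jaw-",(398,146),(341,75)),("b+",(282,463),(307,180)),("b-",(373,463),(340,180)),("piv",(328,572),(326,231))]:
    print(n,onz(W,f(*a),.024).round(4),[np.round(k,4) for k in tri((W,f(*a)),(W1,b))])
E
```

```text
jaw+ [ 0.5502 -0.1896  0.024 ] [array([ 0.546 , -0.1937,  0.0566]), np.float64(0.0007)]
jaw- [ 0.5553 -0.2557  0.024 ] [array([ 0.5472, -0.252 ,  0.0715]), np.float64(0.0006)]
b+ [ 0.4073 -0.212   0.024 ] [array([ 0.4221, -0.213 ,  0.0735]), np.float64(0.0013)]
b- [ 0.4102 -0.2564  0.024 ] [array([ 0.4176, -0.2545,  0.0497]), np.float64(0.0005)]
piv [ 0.3511 -0.2382  0.024 ] [array([ 0.2849, -0.2424, -0.1162]), np.float64(0.0008)]
```

The tongs lie centred between the open fingers, with arms at crop (282,463) and (373,463) and finger edges at 152 and 500. I'll descend in two steps with a force check.

>>> move_arm([
  [0,[1,0,0],[0,0,0]],
  [0,[1,0,0],[0,0,0]],
  [0,[1,0,0],[0,0,0]],
  [0,[1,0,0],[0,0,0]],
  [0,[1,0,0],[0,0,0]],
  [0,[0.8,0,0],[-0.08,0,0]],
  [0,[0.3,0,0],[0,0,0]],
  [0,[0,0,0],[0,0,0]],
])

```text
clock: 18.02
position: [0.437, -0.2316, -0.0007]
orientation: [0.518, 0.481, 0.518, -0.481]
ft_force: [0.8, -0.5, 0.1]
gripper_width: 0.088
```

>>> move_arm([
  [0,[0.3,0,0],[0,0,0]],
  [0,[0.3,0,0],[0,0,0]],
  [0,[0.15,0,0],[0,0,0]],
  [0,[0,0,0],[0,0,0]],
])

```text
clock: 18.52
position: [0.4365, -0.2317, -0.0201]
orientation: [0.518, 0.481, 0.518, -0.481]
ft_force: [-0.8, -0.2, 0.4]
gripper_width: 0.0879
```

>>> move_arm([
  [0,[0.12,0,0],[0,0,0]],
  [0.4,[0,0,0],[0,0,0]],
  [0.45,[0,0,0],[0,0,0]],
  [0.49,[0,0,0],[0,0,0]],
  [0.49,[0,0,0],[0,0,0]],
  [0.49,[0,0,0],[0,0,0]],
], grip_force=10)

```text
clock: 19.27
position: [0.4368, -0.2318, -0.0227]
orientation: [0.518, 0.481, 0.518, -0.481]
ft_force: [1.2, 0.6, 0.0]
gripper_width: 0.0451
```

>>> move_arm([
  [0.49,[-0.3,0,0],[0,0,0]],
  [0.49,[-0.5,0,0],[0,0,0]],
  [0.49,[-0.8,0,0],[0,0,0]],
  [0.49,[-1,0,0],[0,0,0]],
  [0.49,[-1,0,0],[0,0,0]],
  [0.49,[-1,0,0],[0,0,0]],
  [0.49,[-1,0,0],[0,0,0]],
  [0.49,[-0.6,0,0],[0,0,0]],
  [0.49,[0,0,0],[0,0,0]],
  [0.49,[0,0,0],[0,0,0]],
])

```text
clock: 20.52
position: [0.4361, -0.2317, 0.1315]
orientation: [0.518, 0.481, 0.519, -0.481]
ft_force: [0.3, -0.4, -1.1]
gripper_width: 0.0445
```

```bash
python3 - <<'E'
from h import *
import pickle
st=bot.get_state();im=bot.snapshot("wrist");pickle.dump((st,im),open("w3.pkl","wb"))
print(st["ft_force"].round(2),st["gripper_width"])
g=im.astype(int)
# grey/dark tongs pixels: low saturation
sat=g.max(2)-g.min(2)
for v in range(0,230,12):
    c=np.where((sat[v]<28))[0];c=c[(c>200)&(c<440)]
    r=np.split(c,np.where(np.diff(c)>2)[0]+1) if len(c) else []
    print(v,[(int(k[0]),int(k[-1])) for k in r if len(k)>1])
togo([.5215,.046,.13],-85.7)
E
```

```text
[ 0.34 -0.36 -1.14] 0.044481470171013685
0 [(254, 261), (373, 381)]
12 [(255, 266), (368, 379)]
24 [(256, 268), (365, 379)]
36 [(257, 265), (268, 269), (364, 377)]
48 [(258, 270), (364, 377)]
60 [(259, 270), (363, 375)]
72 [(260, 272), (362, 374)]
84 [(261, 272), (362, 372)]
96 [(262, 273), (361, 371)]
108 [(263, 274), (360, 370)]
120 [(264, 275), (359, 369)]
132 [(266, 276), (358, 368)]
144 [(267, 277), (357, 367)]
156 [(268, 278), (356, 366)]
168 [(269, 279), (355, 365)]
180 [(270, 280), (355, 364)]
192 [(271, 280), (354, 363)]
204 [(272, 281), (353, 362)]
216 [(272, 282), (352, 362)]
228 [(272, 282), (352, 362)]
p [ 0.4361 -0.2316  0.1313] shift units [  0.06   4.23 -10.82]
turn units [-0.01 -0.01  0.01]
shift in goal axes [  0.05   4.24 -10.82]
```

>>> move_arm([
  [0.49,[0,0.4,-1],[0,0,0]],
  [0.49,[0,0.4,-1],[0,0,0]],
  [0.49,[0,0.4,-1],[0,0,0]],
  [0.49,[0,0.4,-1],[0,0,0]],
  [0.49,[0,0.4,-1],[0,0,0]],
  [0.49,[0,0.4,-1],[0,0,0]],
  [0.49,[0,0.4,-1],[0,0,0]],
  [0.49,[0,0.4,-1],[0,0,0]],
  [0.49,[0,0.4,-1],[0,0,0]],
  [0.49,[0,0.4,-1],[0,0,0]],
])

```text
clock: 21.82
position: [0.5175, 0.0257, 0.1311]
orientation: [0.518, 0.481, 0.519, -0.482]
ft_force: [-0.0, 0.1, -1.1]
gripper_width: 0.0447
```

>>> move_arm([
  [0.49,[0,0.25,-0.8],[0,0,0]],
  [0.49,[0,0,0],[0,0,0]],
  [0.49,[0,0,0],[0,0,0]],
  [0.49,[0,0,0],[0,0,0]],
])

```text
clock: 22.32
position: [0.5224, 0.044, 0.132]
orientation: [0.518, 0.481, 0.518, -0.482]
ft_force: [-0.4, -0.0, -2.3]
gripper_width: 0.045
```

```bash
python3 - <<'E'
from h import *
import pickle
st=bot.get_state();im=bot.snapshot("wrist");sc=bot.snapshot("scene");pickle.dump((st,im,sc),open("w4.pkl","wb"))
print(st["clock"],st["ft_force"].round(2),st["gripper_width"]);togo([.5215,.046,.13],-85.7)
a=cv2.resize(im[0:200,220:420,::-1],(400,400),interpolation=cv2.INTER_CUBIC);b=cv2.resize(sc[140:270,260:390,::-1],(400,400),interpolation=cv2.INTER_CUBIC)
cv2.imwrite("pics/w4.png",np.hstack([a,b]))
E
```

```text
22.325 [-0.4  -0.02 -2.33] 0.04500159590800824
p [0.5226 0.0443 0.1322] shift units [ 0.09 -0.04 -0.07]
turn units [-0.02  0.    0.  ]
shift in goal axes [ 0.09 -0.04 -0.07]
```

View pics/w4.png

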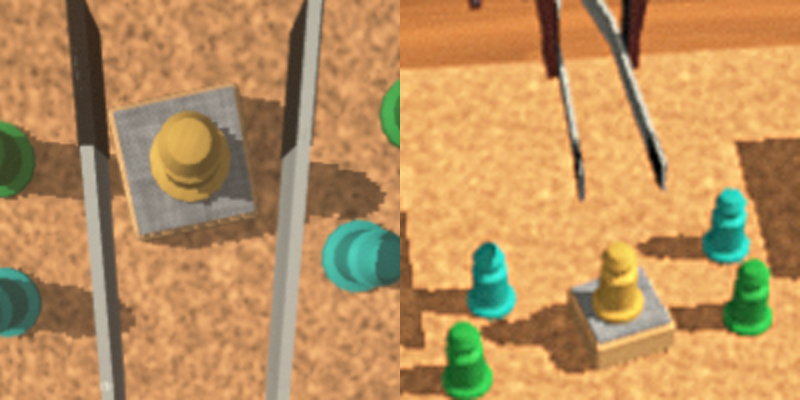

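```bash
python3 - <<'E'
from h import *
import pickle
st,im,sc=pickle.load(open("w4.pkl","rb"));W=cam("wrist",st);S=cam("scene");T=cam("top")
p,R=tool(st)
bs=(260+218/3.077,140+258/3.077)
for n,uv,z in [("bulb",(315,70),.077),("foot",(315,79),.036)]:
    X=onz(W,uv,z);print(n,X.round(4),"tool",(R.T@(X-p)).round(4))
X,e=tri((W,(315,70)),(S,bs));print("tri",X.round(4),e)
X,e=tri((W,(315,70)),(S,bs),(T,(165+358/2.4,160+42/2.4)));print("tri3",X.round(4),e)
# stand corners in wrist, z=.03
c=[onz(W,(220+x/2,y/2),.03) for x,y in [(113,110),(237,87),(255,213),(140,238)]];print(np.round(c,4),np.mean(c,0).round(4))
# jaw ends in scene: tip ends -> height
f=lambda x,y:(260+(x-400)/3.077,140+y/3.077)
G=lambda y,z,dx:p+R@np.array([dx,y,z])
for y in(.115,): 
  for z in (.025,-.025):print(((proj(S,[G(y,z,-.0347+.012),G(y,z,-.0347-.012)])-[260,140])*3.077+[400,0]).round(0).tolist())
E
```

```text
bulb [0.6246 0.0535 0.077 ] tool [ 0.0549  0.1027 -0.0022]
foot [0.6232 0.0537 0.036 ] tool [ 0.0959  0.1013 -0.0024]
tri [0.6243 0.0532 0.0784] 0.00027343743909953865
tri3 [0.6223 0.0532 0.076 ] 0.0024223691361424144
[[0.6415 0.0891 0.03  ]
 [0.6547 0.0353 0.03  ]
 [0.6023 0.0225 0.03  ]
 [0.5874 0.0743 0.03  ]] [0.6215 0.0553 0.03  ]
[[582.0, 197.0], [582.0, 169.0]]
[[661.0, 187.0], [662.0, 159.0]]
```

Picture 12 shows the jaws straddling the brass finial: bulb at left crop (190,140), jaw tips in the scene half at (582,197) and (661,187), where my model predicts them. The correction needed is only about 2 mm, so I'll descend.

>>> move_arm([
  [0.49,[0,0.08,-0.1],[0,0,0]],
  [0.49,[0.8,0,0],[0,0,0]],
  [0.49,[0.8,0,0],[0,0,0]],
  [0.49,[0.8,0,0],[0,0,0]],
  [0.49,[0.6,0,0],[0,0,0]],
  [0.49,[0.5,0,0],[0,0,0]],
  [0.49,[0.5,0,0],[0,0,0]],
  [0.49,[0.4,0,0],[0,0,0]],
  [0.49,[0.15,0,0],[0,0,0]],
  [0.49,[0,0,0],[0,0,0]],
])

```text
clock: 23.68
position: [0.5245, 0.048, 0.0184]
orientation: [0.518, 0.481, 0.518, -0.481]
ft_force: [-0.8, -0.5, -0.8]
gripper_width: 0.0452
```

```bash
python3 - <<'E'
from h import *
st=bot.get_state();print(st["ft_force"].round(2),st["gripper_width"]);togo([.5235,.046,.018],-85.7)
im=bot.snapshot("wrist");g=im.astype(int)
# brass pixels: bright yellow
hsv=cv2.cvtColor(im,cv2.COLOR_RGB2HSV);m=(hsv[:,:,0]>17)&(hsv[:,:,0]<28)&(hsv[:,:,1]>150)
for v in range(0,120,10):
    c=np.where(m[v,240:400])[0]+240;sat=g[v].max(1)-g[v].min(1);k=np.where(sat<28)[0];k=k[(k>220)&(k<420)]
    print(v,"brass",(c.min(),c.max(),len(c)) if len(c) else None,"grey",(k.min(),k.max(),len(k)) if len(k) else None)
E
```

```text
[-0.78 -0.52 -0.82] 0.04523164082311003
p [0.5245 0.048  0.0184] shift units [ 0.02 -0.04  0.08]
turn units [-0.01  0.    0.  ]
shift in goal axes [ 0.02 -0.04  0.08]
0 brass None grey (np.int64(254), np.int64(380), 36)
10 brass (np.int64(304), np.int64(337), 32) grey (np.int64(255), np.int64(379), 49)
20 brass (np.int64(296), np.int64(343), 47) grey (np.int64(255), np.int64(379), 66)
30 brass (np.int64(293), np.int64(343), 51) grey (np.int64(256), np.int64(378), 61)
40 brass (np.int64(292), np.int64(341), 50) grey (np.int64(257), np.int64(377), 60)
50 brass (np.int64(290), np.int64(349), 45) grey (np.int64(258), np.int64(377), 54)
60 brass (np.int64(289), np.int64(351), 27) grey (np.int64(258), np.int64(376), 53)
70 brass (np.int64(297), np.int64(349), 32) grey (np.int64(259), np.int64(375), 55)
80 brass (np.int64(339), np.int64(339), 1) grey (np.int64(261), np.int64(374), 63)
90 brass (np.int64(320), np.int64(322), 2) grey (np.int64(262), np.int64(373), 85)
100 brass None grey (np.int64(263), np.int64(372), 110)
110 brass None grey (np.int64(264), np.int64(371), 70)
```

The brass is centred at u≈319 between arms at 258 and 377. I'll squeeze slowly.

>>> move_arm([
  [0.52,[0,0,0],[0,0,0]],
  [0.55,[0,0,0],[0,0,0]],
  [0.57,[0,0,0],[0,0,0]],
  [0.59,[0,0,0],[0,0,0]],
  [0.61,[0,0,0],[0,0,0]],
  [0.65,[0,0,0],[0,0,0]],
  [0.7,[0,0,0],[0,0,0]],
], grip_force=12)

```text
clock: 24.6
position: [0.5245, 0.0479, 0.0185]
orientation: [0.518, 0.481, 0.518, -0.481]
ft_force: [-0.3, -0.1, -0.9]
gripper_width: 0.035
```

>>> move_arm([
  [0.8,[0,0,0],[0,0,0]],
  [0.8,[0,0,0],[0,0,0]],
  [0.8,[0,0,0],[0,0,0]],
  [0.8,[0,0,0],[0,0,0]],
], grip_force=25)

```text
clock: 25.1
position: [0.5245, 0.0479, 0.0185]
orientation: [0.518, 0.481, 0.518, -0.481]
ft_force: [0.5, -0.0, -1.1]
gripper_width: 0.0346
```

Width is 35 mm, so the jaws are on the finial. I'll lift slowly, 16 cm.

>>> move_arm([
  [0.8,[-0.2,0,0],[0,0,0]],
  [0.8,[-0.3,0,0],[0,0,0]],
  [0.8,[-0.4,0,0],[0,0,0]],
  [0.8,[-0.5,0,0],[0,0,0]],
  [0.8,[-0.5,0,0],[0,0,0]],
  [0.8,[-0.5,0,0],[0,0,0]],
  [0.8,[-0.5,0,0],[0,0,0]],
  [0.8,[-0.5,0,0],[0,0,0]],
  [0.8,[-0.5,0,0],[0,0,0]],
  [0.8,[-0.5,0,0],[0,0,0]],
])

```text
clock: 26.35
position: [0.5244, 0.0479, 0.1293]
orientation: [0.518, 0.481, 0.518, -0.481]
ft_force: [-0.0, -0.3, -2.1]
gripper_width: 0.0348
```

>>> move_arm([
  [0.8,[-0.5,0,0],[0,0,0]],
  [0.8,[-0.5,0,0],[0,0,0]],
  [0.8,[-0.5,0,0],[0,0,0]],
  [0.8,[-0.4,0,0],[0,0,0]],
  [0.8,[-0.3,0,0],[0,0,0]],
  [0.8,[-0.2,0,0],[0,0,0]],
  [0.8,[0,0,0],[0,0,0]],
  [0.8,[0,0,0],[0,0,0]],
  [0.8,[0,0,0],[0,0,0]],
  [0.8,[0,0,0],[0,0,0]],
])

```text
clock: 27.6
position: [0.5244, 0.0479, 0.1883]
orientation: [0.518, 0.481, 0.518, -0.481]
ft_force: [0.4, 0.3, -1.9]
gripper_width: 0.0343
```

```bash
python3 - <<'E'
from h import *
st=bot.get_state();print(st["clock"],st["position"].round(4),st["ft_force"].round(2),st["gripper_width"],lidangle()[:2])
p,R=tool(st);S=cam("scene");F=p+R@np.array([-.0347,.1,0]);print("expected barrel",F.round(3),proj(S,[F,F+[0,0,.027],F-[0,0,.02]]).round(0).tolist(), "old bulb",proj(S,[[.623,.0535,.077]]).round(0))
im=bot.snapshot("scene");cv2.imwrite("pics/s9.png",im[:,:,::-1])
hsv=cv2.cvtColor(im,cv2.COLOR_RGB2HSV);m=((hsv[:,:,0]>17)&(hsv[:,:,0]<28)&(hsv[:,:,1]>170)).astype(np.uint8)
n,l,s,c=cv2.connectedComponentsWithStats(m)
print([(s[i].tolist(),c[i].round(0).tolist()) for i in range(1,n) if s[i,4]>25 and 280<c[i,0]<400 and 100<c[i,1]<280])
a=cv2.imread("pics/scene0.png");d=cv2.absdiff(a,im[:,:,::-1].copy()).max(2)
for nm,(x0,x1,y0,y1) in dict(plaque=(125,200,270,325),tin=(348,395,270,320),ros=(250,290,300,335),tq1=(278,302,215,246),g1=(270,292,242,272),tq2=(357,378,198,226),g2=(364,385,221,250)).items():print(nm,(d[y0:y1,x0:x1]>50).sum())
E
```

```text
27.6 [0.5244 0.0479 0.1883] [ 0.44  0.26 -1.87] 0.03434808395265055 [(np.float64(97.7), np.float64(-0.01)), (np.float64(96.45), np.float64(0.0))]
expected barrel [0.624 0.055 0.223] [[334.0, 171.0], [334.0, 160.0], [333.0, 179.0]] old bulb [[331. 224.]]
[([327, 158, 15, 28, 234], [334.0, 173.0])]
plaque 0
tin 0
ros 0
tq1 25
g1 34
tq2 272
g2 62
```

View pics/s9.png

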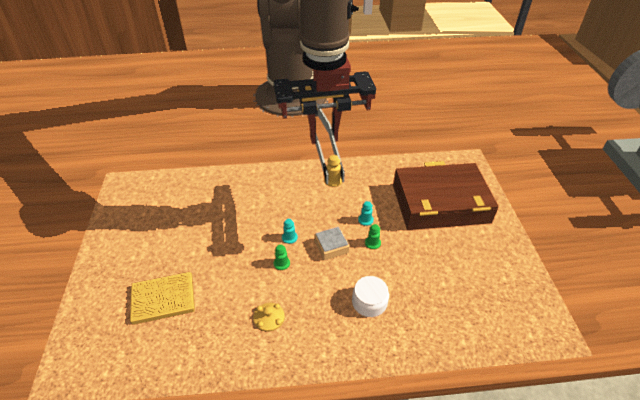

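The finial is held upright in the jaws at (334,172). The stand is empty at (331,243), the case is shut, and the bystanders and look-alikes are in place. I'm handing in.

```bash
python3 -c "
from plant import bot
print(bot.job_done())"
```

```text
the job is handed in; nothing more can be done
None
```

The job is handed in at about 27.6 s of the 64 s. The lid was shut first, then the finial was lifted in the tongs, and it was still held at hand-in. One force reading was higher than it should have been (below).

**Last checks**
- **Lid:** the image fit reads 0.00 ±0.01 rad.
- **Finial:** it was raised 17 cm and seen upright in the jaws within about 2 px of where I expected it. Grip width was a steady 34–35 mm at a 25 N grip, and only the tongs touched it.
- **Bystanders:** the plaque, tin and rosette show no pixel change from the first picture. The look-alikes show small changes, the largest at one turquoise piece beside the case. I read these as shadow, since all four are still at their pixels in the last picture.

**What disagreed or went wrong**
- **Finger ends:** they sit about 30 mm short of the reported TCP, judging by the cameras, the lid contact and the tongs pickup. I worked with that offset throughout.
- **Force on the lid:** I sent the last three closing steps together, so the closed fingertips briefly pressed the shut lid with about 44 N before I backed off. That is above the 40 N limit for the arm and gripper body, though only the fingers were in contact. It was less gentle than asked.

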